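Push a jar lid through the self-closing flap of the scrap-metal bin

TASK

Put the gold jar lid into the worktop recycling bin without picking it up: press the long ribbed strip of the green spring flap down with one finger and, while that finger keeps the flap open, push the lid along its lane and over the edge into the bin with the other finger. Then let the flap spring fully shut with the lid inside, and leave the spoon, the mug and the salt shaker where they stand.

Things in the scene. Friction and masses are not known exactly. Their poses are not given: they have to be found in the camera images.
- bin: Grey bin, 215 x 161 x 145 mm high, fixed to the worktop. Origin at worktop level straight below point mouth; x along the lane, the way the lid is pushed (away from the robot); y to the left; z up. Bin's extent: x = -135 to 80, y = -44 to 117 mm. Left wall: y = 109 to 117, 141 high, hinge pins to 147. Far wall 141 high. Between lane and left wall a trough, y = 42 to 109, floor at z = 90 mm.
- mouth (a point): Middle of the lane's far edge, on the lane's top: bin frame (0, 0, 105) mm; axes as the bin. The level aluminium lane runs from x = -135 to 0 mm, 72 mm wide between guides (inner faces y = -36 and +36, tops at z = 117); its near end is open. Beyond x = 0 is the hole into the bin, to x = 74 mm.
- flap (a joint): Angle of the green flap, rad: 0 shut, grows when pressed down, stop at 1.2. Spring-shut; pressing takes about 2 to 10 N. Hinge line along the bin's x, at y = 107, z = 145 mm. A fingertip d mm below 145, its hinge-side edge a mm from the hinge line, gives about atan(d/a): finger middle at y = 79, tip at z = 110 gives about 1 rad, wide open. A finger may slide along the strip while pressing.
- strip (a point): Middle of the flap's top strip with white ribs, the part to press; shut at (-29.5, 80, 145) mm in the bin's frame, moves with the flap. Strip shut: x = -132 to 73, y = 55 to 105. From x = 4 to 73 the flap also covers the hole, to y = -12. Its skirt (x = 4 to 8, y = -12 to 40, z = 107 to 141) shuts the lane's end; pressing the strip swings skirt and cover down into the bin, out of the way.
- lid_mid (a point): Centre, half-way up, of the gold metal jar lid: round disc, 54 mm diameter, 12 mm high, about 30 g, loose and flat on the lane (centre at z = 111 mm in the bin's frame), 38 to 52 mm before the lane's end. The pushing finger comes down into the lane behind it, on its near side. It surely falls in once its near rim is at the lane's edge.
- mill: Glass salt shaker with grey top, 44 mm diameter, 90 mm high, standing loose to the right of the bin; origin at the middle of its underside. Leave alone.
- spoon: Teaspoon with red handle, 132 x 26 x 11 mm, lying loose to the left of the bin; origin at the middle of its underside. Leave alone.
- mug: Clear glass mug, 103 x 136 x 88 mm, standing loose to the left of the bin, farther away than the spoon; origin at its underside. Leave alone.
Mind the look-alikes: they are no part of the job. Of the things like the part that bears lid_mid, leave any that is turquoise or white; of the rest the larger one is meant.

How it is judged:
On the way, in this order (a step that is already met when the one before it is completed fails the run):
1. the flap is pressed open while the lid still lies on its lane (value of joint flap above 0.5 rad and x of lid_mid in the frame of bin below -0.015 m and z of lid_mid in the frame of bin above 0.1 m), for 0.2 s.
2. with the flap still held open, the lid goes over the edge of the lane into the bin (value of joint flap above 0.4 rad and x of lid_mid in the frame of bin above -0.005 m and z of lid_mid in the frame of bin below 0.095 m), for 0.04 s.
At the end, for the whole second after the job is handed in: The lid lies inside the bin (its centre within the walls and lower than 70 mm above the worktop) and the flap has sprung shut (under 0.06 rad) (z of lid_mid in the frame of bin below 0.07 m and x of lid_mid in the frame of bin between -0.135 and 0.08 m and y of lid_mid in the frame of bin between -0.044 and 0.117 m and value of joint flap below 0.06 rad); the robot touches nothing.
It fails at once if the lid is lifted: its centre more than 15 mm above where it lies on the lane (z of lid_mid in the frame of bin above 0.126 m).
It fails at once if the lid leaves the bin's lane sideways or towards the robot (x of lid_mid in the frame of bin below -0.13 m or y of lid_mid in the frame of bin below -0.05 m or y of lid_mid in the frame of bin above 0.12 m).
It fails at once if the salt shaker is moved by more than 15 mm (distance of mill from where it was at the start of the episode above 0.015 m).
It fails at once if the spoon is moved by more than 15 mm (distance of spoon from where it was at the start of the episode above 0.015 m).
It fails at once if the mug is moved by more than 15 mm (distance of mug from where it was at the start of the episode above 0.015 m).
It also fails if it takes over 40 s, if anything falls off the work surface, if the arm or the gripper's body presses on something with over 40 N, if the wrist force passes 120 N, or if a joint passes its speed limit or range.

ROBOT

A 6-joint arm with a two-finger parallel gripper is mounted at the origin on a cart in front of the work surface, level with it; the furniture and walls round the work are solid. World frame = base frame: x ahead of the robot, y to its left, z up, the work surface at z = 0. Lengths are in m, angles in rad, forces in N, time in s.
With the tool pointing down it reaches from about 0.3 to 0.75 m from the base axis. Payload 8.5 kg.
Tool frame: the origin (TCP) lies on the centre line of the jaws, within the pads' length; the fingertips stand 17 mm ahead of it and the grasp point (between the pads) lies 2 mm behind it (robot.nose_length is the distance from the TCP to the fingertips, in m); y points along the fingers, x is the direction in which the jaws open and shut, and the axes are right-handed (so a half turn about y gives the same grasp; the last joint's range is limited). The gripper opens to 88 mm and grips with 3 to 60 N. Pads are 18 mm wide; open, the fingers measure 123 mm over their backs; the gripper's body (75 mm by 187 mm) begins 45 mm behind the grasp point.
Start: joints at [-1.467, 0.381, 1.297, -0, 1.464, -0.215], TCP at [0.172, -0.522, 0.256] pointing down, gripper open.
Joint ranges: [-3.11, 3.11], [-0.89, 2.33], [0.22, 2.48], [-1.42, 4.56], [0.17, 2.85], [-2.88, 2.88]. Speed limits (rad/s): [2.39, 2.39, 3.14, 3.14, 3.14, 3.14].

INTERFACE

Orientations are given as a unit quaternion [w, x, y, z].
In Python, from station import robot gives the robot as it stands. The module is installed in compiled form; this text tells all that it offers.
- The arm moves only by the tool move_arm, never from a script. Its argument "rows" is a list of rows, each an object with "claw": the gripper command: -1 is shut, 1 is fully open, values between are in proportion; "translation": the shift along the tool's x, y, z scaled (see below), a list of three; "yaw": the turn about the tool's y scaled (see below). In form: [{"claw": claw, "translation": [tx, ty, tz], "yaw": yaw}, ...]. A call has 1 to 12 rows; each row is the pose to reach, as a shift and turn from the pose measured when the call began, along the tool's axes at that moment, turning the shorter way round; what a row does not reach only later rows make up. The controller multiplies each number of a shift by 0.5 m and each number of a turn by 180 degrees. A row lasts 1/10 s, in which the tool goes at most 50 mm and 8.59 degrees, less where a joint would pass 70% of its speed; a pose out of reach is approached as far as the arm can. A call with a number of a shift or a turn outside -1 to 1 is refused whole. A call with a gripper value outside its range is refused whole. The fingers move at their own pace and stop on an object; "force" is the grip in N (left out, the last holds). Time passes only in rows, so rows that repeat a pose let the fingers close. It gives the time, the measured TCP pose, the force and the opening at its end, in the units of the state.
- robot.get_obs(): the state, without advancing time (a new reading comes with each control period).
- robot.snapshot(name): name is "scene" or "top" or "wrist"; returns (picture, depth): 480x640x3 uint8, red, green, blue; 480x640 float32, m along the optical axis (not along the pixel's ray), 0 where there is no reading.
- robot.camera_params(name): a dict with "K" (3x3 intrinsics, pixels), "eye" and "attitude" of the camera in the world. Camera axes: x right, y down, z forward; pixel columns grow to the right and rows downward; lengths in m; the calibration is good to about 2 mm. A picture is of the moment at which its call begins: read the wrist's pose just before it. camera_params takes no time and is no camera call; for the wrist camera it gives the pose at the moment of the call.
- robot.hand_in(): hands the job in, once; it reports no verdict.
Trained networks look in the newest picture that a camera, given by its name, has taken for a name from the list of things; names that differ only in an ending like _2 or _b are one class to them, and where a whole thing is asked for, a point or a joint stands for the part that bears it (a point fixed in the world has none). Each returns a list of dicts, best first, with "conf" (0 to 1); they miss things now and then, are a little off and sometimes report something else, mostly with a low value. They report only what shows in the picture. A call takes as long as a camera call. They do not tell look-alikes from the thing itself.
- robot.trace(name, camera): "pixels" (480x640 bool, what is visible of it) and "bbox" ([left, top, width, height] in pixels, round what is visible of it).
The state is a dict: "t": time; "joint_pos": joint angles; "qvel": joint speeds; "joint_torque": joint torques, N m; "tcp_pos": TCP position; "ee_rot": TCP orientation; "contact_force": force on the tool from outside, world axes, zero at the start; "ft_torque": the same for the moment, N m; "grip_width": finger opening in m.
Only numpy, scipy, OpenCV 4.12 (cv2) and the standard library are available. Lean on these libraries where they do the work, as an engineer would, in place of code of your own. Each camera call takes 0.05 s, during which the arm holds its last target. There are 200 camera calls.

## Working session

There is one attempt and no reset: what is moved stays moved. The work goes in short steps, Python scripts to look and compute and a tool call to move; the robot and the scene stay as the last step left them, time stands still between calls to the robot, and variables do not carry over. Pictures are saved under pics/ and viewed, about 8 in all and at most 12, crops included, and the job is handed in when it is done.

Besides the shell and the picture viewer there is one more tool, called after "Request:" by a JSON object that holds its "method" and its "body", one argument or row to a line. move_arm: Moves the arm, as the interface text tells. Its arguments: {"type":"object","properties":{"rows":{"type":"array"},"force":{"type":"number"}},"required":["rows"]}

```bash
mkdir -p pics
cat > h.py <<'E'
import numpy as np, cv2
from station import robot
from scipy.spatial.transform import Rotation as R
def cam(n):
    p=robot.camera_params(n); a=np.array(p['attitude'],float)
    M=a if a.shape==(3,3) else R.from_quat(a,scalar_first=True).as_matrix()
    return np.array(p['K']),np.array(p['eye']),M
def pts(n,d,mask=None):
    K,e,M=cam(n); v,u=np.nonzero((d>0)&(mask if mask is not None else True))
    z=d[v,u]; c=np.stack([(u-K[0,2])/K[0,0]*z,(v-K[1,2])/K[1,1]*z,z],1)
    return c@M.T+e,u,v
E
python3 - <<'E'
from h import *
o=robot.get_obs(); print({k:np.round(v,3) for k,v in o.items()}, robot.nose_length)
for n in('top','scene'):
    im,d=robot.snapshot(n); cv2.imwrite(f'pics/{n}0.png',im[:,:,::-1]); np.save(f'{n}0.npy',d)
    p=robot.camera_params(n); print(n,p)
    for t in('lid_mid','bin','flap','spoon','mug','mill'):
        for r in robot.trace(t,n)[:4]:
            P,u,v=pts(n,d,r['pixels']); print(t,round(r['conf'],2),r['bbox'],len(P),np.round(np.median(P,0),3) if len(P) else '', np.round([P.min(0),P.max(0)],3).tolist() if len(P) else '')
E
```

```text
{'t': np.float64(0.0), 'joint_pos': array([-1.467,  0.381,  1.298, -0.   ,  1.464, -0.215]), 'qvel': array([-0.   ,  0.002,  0.   ,  0.   , -0.001, -0.001]), 'joint_torque': array([-1.0000e-03, -4.3793e+01, -2.2455e+01,  7.1000e-02,  3.5000e-02,
       -0.0000e+00]), 'tcp_pos': array([ 0.172, -0.522,  0.255]), 'ee_rot': array([ 0.573, -0.573,  0.415, -0.414]), 'contact_force': array([ 0.154, -0.085,  0.288]), 'ft_torque': array([-0.018, -0.027, -0.029]), 'grip_width': np.float64(0.088)} 0.017
top {'K': array([[488.00925581,   0.        , 316.77681114],
       [  0.        , 488.00925581, 248.55702532],
       [  0.        ,   0.        ,   1.        ]]), 'eye': array([ 0.32220409, -0.03094623,  1.23007127]), 'attitude': array([ 0.04039327, -0.70555092,  0.70645993, -0.03847913])}
lid_mid 0.77 [335.5, 274.8, 16.2, 15.8] 212 [ 0.37  -0.091  0.009] [[0.35, -0.111, -0.003], [0.39, -0.071, 0.016]]
lid_mid 0.66 [297.1, 227.4, 17.0, 18.7] 447 [ 0.476 -0.001  0.117] [[0.451, -0.026, 0.102], [0.503, 0.027, 0.125]]
lid_mid 0.59 [348.5, 251.5, 13.6, 10.6] 154 [ 0.44  -0.126  0.009] [[0.422, -0.
[... 961 characters left out ...]
1 , -0.29064353,  0.18818479])}
lid_mid 0.78 [314.6, 242.6, 22.2, 10.8] 206 [ 0.469 -0.003  0.116] [[0.45, -0.025, 0.104], [0.5, 0.028, 0.12]]
lid_mid 0.44 [342.8, 309.4, 9.2, 9.5] 20 [ 0.428 -0.138  0.004] [[0.42, -0.147, -0.0], [0.437, -0.118, 0.009]]
lid_mid 0.44 [307.5, 306.1, 17.8, 15.6] 142 [ 0.367 -0.095  0.008] [[0.35, -0.111, -0.0], [0.388, -0.072, 0.012]]
bin 0.94 [268.1, 211.2, 105.1, 95.1] 6500 [0.453 0.008 0.093] [[0.11, -0.493, -0.003], [0.824, 0.38, 0.448]]
flap 0.94 [273.6, 212.0, 86.2, 36.1] 1247 [0.522 0.063 0.144] [[0.381, -0.01, -0.002], [0.822, 0.336, 0.149]]
mill 0.79 [445.1, 347.8, 22.1, 43.3] 791 [ 0.41  -0.461  0.046] [[0.165, -0.612, -0.004], [0.451, -0.433, 0.307]]
```

Run:
```python
from h import *
im=cv2.imread('pics/top0.png'); d=np.load('top0.npy')
c=cv2.resize(im[170:310,230:370],None,fx=4,fy=4,interpolation=cv2.INTER_CUBIC); 
im2=cv2.imread('pics/scene0.png'); c2=cv2.resize(im2[200:340,260:320+50],None,fx=3,fy=3)
cv2.imwrite('pics/crop0.png',c); cv2.imwrite('pics/scc.png',c2)
for n in('top','scene'):
    im=cv2.imread(f'pics/{n}0.png'); d=np.load(f'{n}0.npy')
    hsv=cv2.cvtColor(im,cv2.COLOR_BGR2HSV)
    P,u,v=pts(n,d); K,e,M=cam(n)
    s=(P[:,0]>.34)&(P[:,0]<.68)&(P[:,1]>-.09)&(P[:,1]<.19)
    P=P[s];h=hsv[v[s],u[s]]
    g=(h[:,0]>40)&(h[:,0]<85)&(h[:,1]>80)&(P[:,2]>.13)
    print(n,'green',g.sum(),cv2.minAreaRect(P[g][:,:2].astype(np.float32)*1000),np.median(P[g][:,2]))
    b=P[:,2]>.095
    print('above95',cv2.minAreaRect(P[b][:,:2].astype(np.float32)*1000))
    r=max((r for r in robot.trace('lid_mid',n)),key=lambda r:np.median(pts(n,d,r['pixels'])[0][:,2]))
    L,_,_=pts(n,d,r['pixels']);L=L[L[:,2]>.113]; print('lid',L.mean(0),cv2.minEnclosingCircle(L[:,:2].astype(np.float32)*1000))
```

```text
top green 2719 ((487.6333312988281, 48.957420349121094), (205.85621643066406, 116.11957550048828), 0.5370259284973145) 0.1453865023140919
above95 ((530.138671875, 50.00004577636719), (279.9341125488281, 299.520751953125), 89.98725891113281)
lid [0.47663646 0.00070974 0.11780482] ((476.9091491699219, 0.8707918524742126), 26.323047637939453)
scene green 1051 ((486.99127197265625, 52.74378204345703), (210.30038452148438, 127.4563980102539), 0.7792012691497803) 0.14433230691947518
above95 ((508.099609375, 48.46421813964844), (259.9570007324219, 279.7225341796875), 0.7308005690574646)
lid [ 0.47329249 -0.00081701  0.11654966] ((475.00567626953125, 1.0960134267807007), 27.03376579284668)
```

View pics/crop0.png

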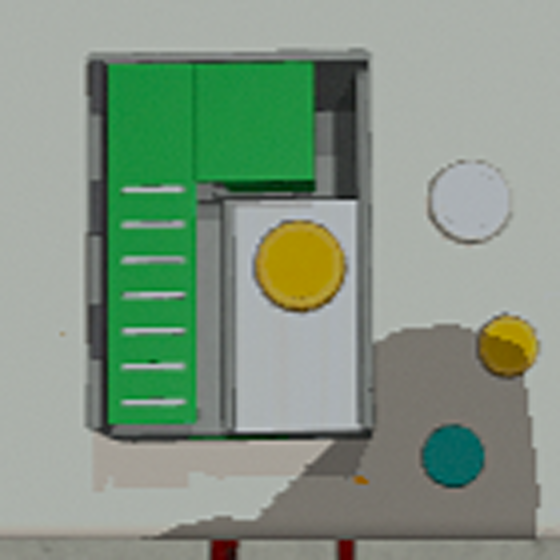

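The enlarged crop shows the four look-alikes. In crop pixels (x4), they are:
- a large gold lid on the aluminium lane at (300,265)
- a smaller gold lid on the worktop at (508,345)
- a white one at (470,200)
- a turquoise one at (453,455)

The larger gold lid on the lane is the one meant. It is about 53 mm across with its top at z≈0.117 in both views. The mouth comes out at about (0.517, 0.003) with bin yaw of about 0.5°.

```bash
cat >> h.py <<'E'
yaw0=0.0094; mouth=np.array([.5174,.0027,0])
Rb=R.from_rotvec([0,0,yaw0])
def plan(bx,by,tipz):
    o=robot.get_obs(); T=R.from_quat(o['ee_rot'],scalar_first=True)
    t=mouth+Rb.apply([bx,by,tipz+robot.nose_length]); p=np.array(o['tcp_pos'])
    ax=T.as_matrix(); 
    best=None
    for s in(1,-1):
        X=s*Rb.apply([0,1,0]); c=np.cross; Y=np.array([0,0,-1.]); D=np.stack([X,Y,c(X,Y)],1)
        rv=(T.inv()*R.from_matrix(D)).as_rotvec()
        print('opt',s,'rotvec tool deg',np.round(np.degrees(rv),2),'yaw cmd',round(rv[1]/np.pi,4))
    print('target',t.round(4),'shift cmd',np.round(T.inv().apply(t-p)/.5,4),'|d|',np.linalg.norm(t-p).round(3))
    print('tcp in bin',(Rb.inv().apply(p-mouth)*1000).round(1),'grip',o['grip_width'],'F',np.round(o['contact_force'],1),'q6',o['joint_pos'].round(3),'t',o['t'])
E
python3 -c "
from h import *
print(R.from_quat(robot.get_obs()['ee_rot'],scalar_first=True).as_matrix().round(3))
plan(-.100,.0395,.2)"
```

```text
[[ 0.313  0.     0.95 ]
 [-0.95   0.     0.313]
 [-0.    -1.     0.   ]]
opt 1 rotvec tool deg [  -0.   -162.27    0.  ] yaw cmd -0.9015
opt -1 rotvec tool deg [-0.   17.73 -0.  ] yaw cmd 0.0985
target [0.417  0.0413 0.217 ] shift cmd [-0.9168  0.0776  0.8179] |d| 0.616
tcp in bin [-349.9 -521.7  255.8] grip 0.08820188335384506 F [-0.2  0.1 -0.3] q6 [-1.467  0.381  1.297  0.     1.464 -0.215] t 0.8
```

Request:
{"method": "move_arm", "body": {
  "rows": [
    {"claw": 0.4, "translation": [-0.31, 0.0, 0.27], "yaw": 0.03},
    {"claw": 0.4, "translation": [-0.62, 0.0, 0.54], "yaw": 0.06},
    {"claw": 0.4, "translation": [-0.917, 0.0, 0.818], "yaw": 0.0985},
    {"claw": 0.4, "translation": [-0.917, 0.0, 0.818], "yaw": 0.0985},
    {"claw": 0.4, "translation": [-0.917, 0.0, 0.818], "yaw": 0.0985},
    {"claw": 0.4, "translation": [-0.917, 0.0, 0.818], "yaw": 0.0985},
    {"claw": 0.4, "translation": [-0.917, 0.0, 0.818], "yaw": 0.0985},
    {"claw": 0.4, "translation": [-0.917, 0.0, 0.818], "yaw": 0.0985},
    {"claw": 0.4, "translation": [-0.917, 0.0, 0.818], "yaw": 0.0985},
    {"claw": 0.4, "translation": [-0.917, 0.0, 0.818], "yaw": 0.0985},
    {"claw": 0.4, "translation": [-0.917, 0.0, 0.818], "yaw": 0.0985},
    {"claw": 0.4, "translation": [-0.917, 0.0, 0.818], "yaw": 0.0985}
  ]
}}

```text
t: 2.0
tcp_pos: [0.4117, 0.0303, 0.2561]
ee_rot: [0.503, -0.502, 0.497, -0.498]
contact_force: [0.7, -1.5, 0.6]
grip_width: 0.0617
```

Run:
```python
from h import *
plan(-.100,.0395,.16)
im,d=robot.snapshot('wrist'); cv2.imwrite('pics/w1.png',im[:,:,::-1])
hsv=cv2.cvtColor(im,cv2.COLOR_RGB2HSV)
P,u,v=pts('wrist',d); h=hsv[v,u]
g=(h[:,0]>40)&(h[:,0]<85)&(h[:,1]>80)&(P[:,2]>.13)&(P[:,2]<.16)
q=Rb.inv().apply(P-mouth)*1000
print('green',g.sum(), np.percentile(q[g],[.5,50,99.5],axis=0).round(1))
y=(h[:,0]>18)&(h[:,0]<34)&(h[:,1]>120)&(P[:,2]>.105)&(P[:,2]<.125)
print('gold',y.sum(), np.percentile(q[y],[.5,50,99.5],axis=0).round(1), cv2.minEnclosingCircle(q[y][:,:2].astype(np.float32)))
```

```text
opt 1 rotvec tool deg [ 3.0e-02 -1.8e+02  9.0e-02] yaw cmd -1.0
opt -1 rotvec tool deg [-0.06  0.    0.02] yaw cmd 0.0
target [0.417  0.0413 0.177 ] shift cmd [-0.0219  0.1582  0.0107] |d| 0.08
tcp in bin [-105.4   28.6  256.1] grip 0.061668105452705485 F [ 0.7 -1.5  0.6] q6 [-0.215  0.137  1.641 -0.     1.362  1.346] t 2.0
green 27806 [[-128.2   -2.9  136.5]
 [   7.9   75.2  144.4]
 [  47.8  111.7  146.2]]
gold 1982 [[-55.  -12.4 114.5]
 [-32.6   6.2 116.6]
 [-13.7  23.4 118.5]] ((-33.43048095703125, 7.256196975708008), 23.539188385009766)
```

View pics/w1.png

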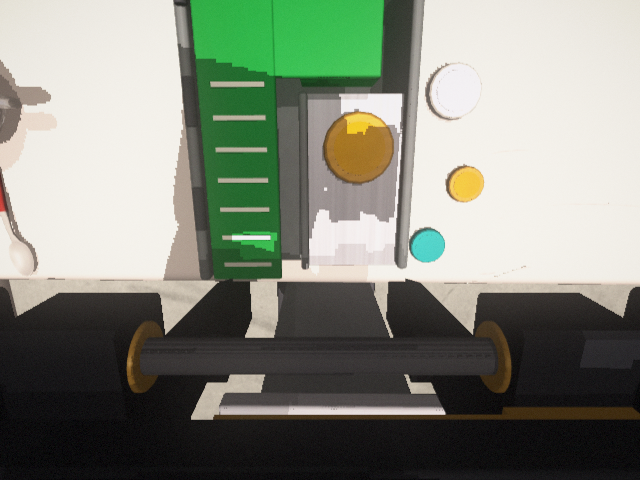

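The wrist view shows the gold lid at (359,148) on the lane, the strip at x≈210–280 px and the spoon far left. The arm was still settling, so the measured offset isn't reliable; I'll re-measure at rest.

```bash
cat > m.py <<'E'
from h import *
robot.snapshot('wrist')
im,d=robot.snapshot('wrist')
hsv=cv2.cvtColor(im,cv2.COLOR_RGB2HSV)
P,u,v=pts('wrist',d); h=hsv[v,u]; q=Rb.inv().apply(P-mouth)*1000
g=(h[:,0]>40)&(h[:,0]<85)&(h[:,1]>80)&(P[:,2]>.142)&(P[:,2]<.15)
print('green',np.percentile(q[g],[.5,50,99.5],axis=0).round(1))
r=max(robot.trace('lid_mid','wrist'),key=lambda r:np.median(pts('wrist',d,r['pixels'])[0][:,2]))
L,_,_=pts('wrist',d,r['pixels']); L=L[(L[:,2]>.114)&(L[:,2]<.122)]; l=Rb.inv().apply(L-mouth)*1000
print('lid',l.mean(0).round(1),cv2.minEnclosingCircle(l[:,:2].astype(np.float32)))
s=g&(q[:,0]<-20); 
for a,b in((-120,-90),(-50,-20)):
    k=g&(q[:,0]>a)&(q[:,0]<b); print(a,np.percentile(q[k][:,1],[1,99]).round(1))
plan(-.100,.0395,.16)
E
python3 m.py
```

```text
green [[-130.   -12.5  142.3]
 [   6.4   66.2  144. ]
 [  45.9  102.3  145.8]]
lid [-40.2  -5.8 116.3] ((-40.619789123535156, -5.9384918212890625), 25.905168533325195)
-120 [ 53.3 102.1]
-50 [ 53.4 102.1]
opt 1 rotvec tool deg [ 2.0000e-02 -1.7982e+02 -2.0000e-02] yaw cmd -0.999
opt -1 rotvec tool deg [0.02 0.18 0.01] yaw cmd 0.001
target [0.417  0.0413 0.177 ] shift cmd [-0.0245  0.1573  0.0118] |d| 0.08
tcp in bin [-105.9   27.3  255.7] grip 0.06185378672960795 F [-0.6 -0.2 -0.2] q6 [-0.219  0.137  1.642 -0.     1.362  1.34 ] t 2.2
```

Request:
{"method": "move_arm", "body": {
  "rows": [
    {"claw": 0.4, "translation": [-0.018, 0.08, 0.012], "yaw": 0.001},
    {"claw": 0.4, "translation": [-0.018, 0.157, 0.012], "yaw": 0.001},
    {"claw": 0.4, "translation": [-0.018, 0.157, 0.012], "yaw": 0.001},
    {"claw": 0.4, "translation": [-0.018, 0.157, 0.012], "yaw": 0.001},
    {"claw": 0.4, "translation": [-0.018, 0.157, 0.012], "yaw": 0.001}
  ]
}}

```text
t: 2.7
tcp_pos: [0.4179, 0.0371, 0.1789]
ee_rot: [0.502, -0.501, 0.497, -0.499]
contact_force: [-0.1, -0.7, 0.3]
grip_width: 0.0617
```

```bash
sed -i 's/mouth=np.array(.*/mouth=np.array([.5174,.0012,0])/; ' h.py; sed -i 's/^plan.*/plan(-.100,.0375,.110)/' m.py
sed -i "s/^r=max/cv2.imwrite('pics\/w2.png',im[:,:,::-1])\nr=max/" m.py; python3 m.py
```

```text
green [[-124.    -7.7  142.3]
 [  -9.4   72.5  144. ]
 [  25.6  106.6  145.8]]
lid [-39.    0.5 115.9] ((-39.64438247680664, 0.43758049607276917), 25.99272346496582)
-120 [ 57.3 106.3]
-50 [ 57.6 106.4]
opt 1 rotvec tool deg [-7.0000e-02  1.7996e+02 -2.1000e-01] yaw cmd 0.9998
opt -1 rotvec tool deg [-0.13 -0.04  0.04] yaw cmd -0.0002
target [0.4171 0.0378 0.127 ] shift cmd [-0.0004  0.1029 -0.0014] |d| 0.051
tcp in bin [-99.4  37.3 178.4] grip 0.06163552269301686 F [-1.2  0.3 -1.8] q6 [-0.194  0.238  1.765 -0.     1.136  1.368] t 2.85
```

View pics/w2.png

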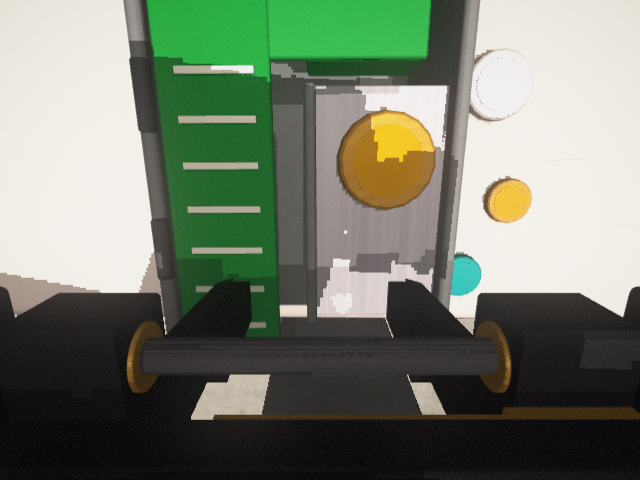

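The close view shows the left finger over the strip (≈235,285) and the right finger over the lane (≈405,285), behind the lid at (387,160). The frame is consistent to ±2 mm, so I'll press down.

Request:
{"method": "move_arm", "body": {
  "rows": [
    {"claw": 0.4, "translation": [0.0, 0.03, 0.0], "yaw": 0},
    {"claw": 0.4, "translation": [0.0, 0.055, 0.0], "yaw": 0},
    {"claw": 0.4, "translation": [0.0, 0.08, 0.0], "yaw": 0},
    {"claw": 0.4, "translation": [0.0, 0.103, 0.0], "yaw": 0},
    {"claw": 0.4, "translation": [0.0, 0.103, 0.0], "yaw": 0},
    {"claw": 0.4, "translation": [0.0, 0.103, 0.0], "yaw": 0},
    {"claw": 0.4, "translation": [0.0, 0.103, 0.0], "yaw": 0}
  ]
}}

```text
t: 3.55
tcp_pos: [0.4184, 0.0368, 0.128]
ee_rot: [0.503, -0.502, 0.496, -0.499]
contact_force: [0.2, -6.0, 2.0]
grip_width: 0.0617
```

Run:
```python
from h import *
plan(.0,.0375,.110)
for n in('wrist','scene'):
    im,d=robot.snapshot(n)
    cv2.imwrite(f'pics/{n}3.png',im[:,:,::-1] if n=='wrist' else cv2.resize(im[190:320,250:400,::-1],None,fx=4,fy=4))
    r=max(robot.trace('lid_mid',n),key=lambda r:np.median(pts(n,d,r['pixels'])[0][:,2]))
    L,_,_=pts(n,d,r['pixels']); L=L[(L[:,2]>.112)&(L[:,2]<.122)]; l=Rb.inv().apply(L-mouth)*1000
    print('lid',n,l.mean(0).round(1),cv2.minEnclosingCircle(l[:,:2].astype(np.float32)))
plan(.0,.0375,.110)
```

```text
opt 1 rotvec tool deg [ -0.24 179.98  -0.37] yaw cmd 0.9999
opt -1 rotvec tool deg [-0.23 -0.02  0.15] yaw cmd -0.0001
target [0.517  0.0387 0.127 ] shift cmd [-0.002   0.0027  0.1974] |d| 0.099
tcp in bin [-98.7  36.5 128. ] grip 0.0616607457735961 F [ 0.2 -6.   2. ] q6 [-0.195  0.316  1.84  -0.002  0.981  1.368] t 3.55
lid wrist [-30.5  83.  117.2] ((-37.7149543762207, 83.14415740966797), 57.625850677490234)
lid scene [-44.7  -3.1 116.3] ((-43.594482421875, -0.6330447793006897), 26.384462356567383)
opt 1 rotvec tool deg [ -0.25 179.98  -0.38] yaw cmd 0.9999
opt -1 rotvec tool deg [-0.24 -0.02  0.16] yaw cmd -0.0001
target [0.517  0.0387 0.127 ] shift cmd [-0.0021  0.0029  0.1974] |d| 0.099
tcp in bin [-98.7  36.5 128. ] grip 0.062058909630128445 F [-0.3 -7.1  1.5] q6 [-0.195  0.315  1.84  -0.002  0.981  1.368] t 3.75
```

View pics/scene3.png

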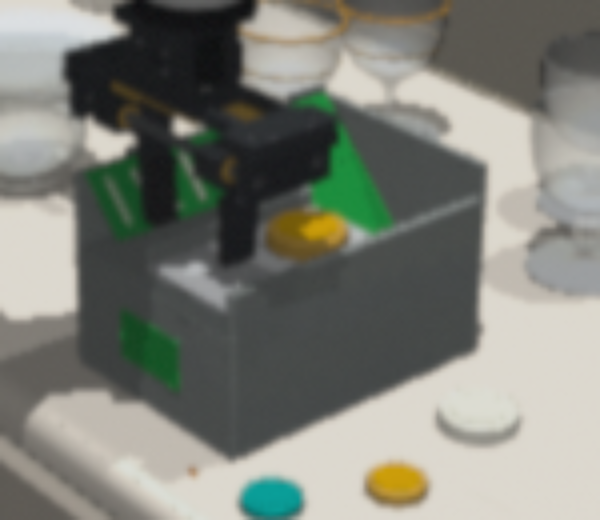

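View pics/wrist3.png

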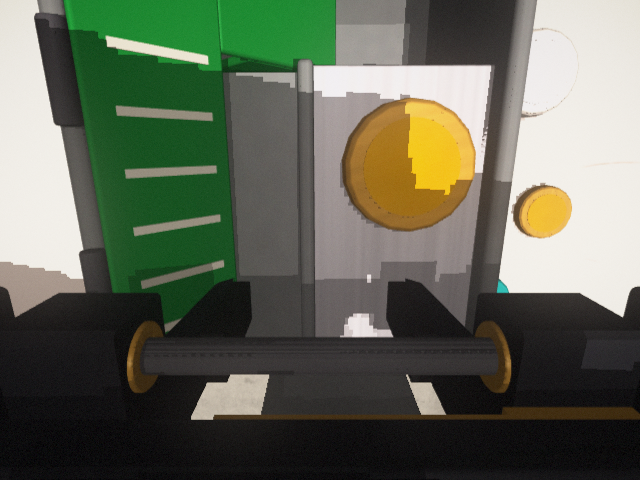

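The flap is wide open with the cover swung down and out of the hole. The lid is still flat on the lane at (409,165) and the right finger is behind it. Next I push along the lane.

Request:
{"method": "move_arm", "body": {
  "rows": [
    {"claw": 0.4, "translation": [0, 0.003, 0.017], "yaw": 0},
    {"claw": 0.4, "translation": [0, 0.003, 0.034], "yaw": 0},
    {"claw": 0.4, "translation": [0, 0.003, 0.051], "yaw": 0},
    {"claw": 0.4, "translation": [0, 0.003, 0.068], "yaw": 0},
    {"claw": 0.4, "translation": [0, 0.003, 0.085], "yaw": 0},
    {"claw": 0.4, "translation": [0, 0.003, 0.102], "yaw": 0},
    {"claw": 0.4, "translation": [0, 0.003, 0.119], "yaw": 0},
    {"claw": 0.4, "translation": [0, 0.003, 0.136], "yaw": 0},
    {"claw": 0.4, "translation": [0, 0.003, 0.153], "yaw": 0},
    {"claw": 0.4, "translation": [0, 0.003, 0.17], "yaw": 0},
    {"claw": 0.4, "translation": [0, 0.003, 0.185], "yaw": 0},
    {"claw": 0.4, "translation": [0, 0.003, 0.2], "yaw": 0}
  ]
}}

```text
t: 4.95
tcp_pos: [0.519, 0.0377, 0.127]
ee_rot: [0.503, -0.502, 0.496, -0.499]
contact_force: [-2.3, -4.3, 3.4]
grip_width: 0.0614
```

Run:
```python
from h import *
plan(.0,.0375,.110)
for n in('wrist','scene'):
    im,d=robot.snapshot(n)
    cv2.imwrite(f'pics/{n}4.png',im[:,:,::-1] if n=='wrist' else cv2.resize(im[190:320,250:400,::-1],None,fx=4,fy=4))
a=cv2.imread('pics/wrist4.png'); b=cv2.imread('pics/scene4.png')
cv2.imwrite('pics/c4.png',np.hstack([cv2.resize(a,(400,300)),cv2.resize(b,(346,300))]))
```

```text
opt 1 rotvec tool deg [ -0.25 179.99  -0.37] yaw cmd 0.9999
opt -1 rotvec tool deg [-0.24 -0.01  0.16] yaw cmd -0.0001
target [0.517  0.0387 0.127 ] shift cmd [-0.0021  0.     -0.0038] |d| 0.002
tcp in bin [  1.9  36.4 127. ] grip 0.061417260446327546 F [-2.3 -4.3  3.4] q6 [-0.154  0.463  1.578 -0.002  1.097  1.408] t 4.95
```

View pics/c4.png

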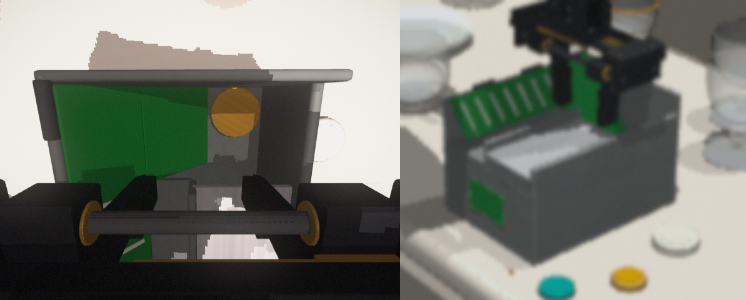

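The lid shows at (236,112) in the left panel, beyond the lane's edge and inside the bin. I'll check its height before releasing.

```bash
cat > l.py <<'E'
from h import *
im,d=robot.snapshot('wrist'); hsv=cv2.cvtColor(im,cv2.COLOR_RGB2HSV)
P,u,v=pts('wrist',d); h=hsv[v,u]; q=Rb.inv().apply(P-mouth)*1000
k=(h[:,0]>14)&(h[:,0]<34)&(h[:,1]>120)&(q[:,0]>-130)&(q[:,0]<85)&(q[:,1]>-44)&(q[:,1]<117)&(q[:,2]<120)
print('gold',k.sum(),np.percentile(q[k],[2,50,98],axis=0).round(1) if k.sum() else '')
g=(h[:,0]>40)&(h[:,0]<85)&(h[:,1]>80)&(q[:,0]>-135)&(q[:,0]<85)&(q[:,1]>-44)&(q[:,1]<117)
print('green',g.sum(),np.percentile(q[g],[2,50,98],axis=0).round(1))
E
python3 l.py; python3 -c "
from h import *; plan(.0,.0375,.2)"
```

```text
gold 4859 [[ 24.1 -26.8  15.8]
 [ 48.2  -3.   17.3]
 [ 71.6  20.9  18.7]]
green 38140 [[-44.8  30.9  62.3]
 [ 41.3  80.7 116.8]
 [ 71.7 107.4 178.7]]
opt 1 rotvec tool deg [ -0.28 179.96  -0.66] yaw cmd 0.9998
opt -1 rotvec tool deg [-0.42 -0.04  0.18] yaw cmd -0.0002
target [0.517  0.0387 0.217 ] shift cmd [-0.0019 -0.1795 -0.004 ] |d| 0.09
tcp in bin [  2.7  36.3 127.3] grip 0.061564327489322404 F [ 2.8 -3.7  2.9] q6 [-0.155  0.462  1.578 -0.002  1.094  1.408] t 5.1
```

The lid lies flat on the bin floor (top z≈17 mm). I'll lift straight up, gently, so the flap follows the finger shut.

Request:
{"method": "move_arm", "body": {
  "rows": [
    {"claw": 0.4, "translation": [0, -0.015, 0], "yaw": 0},
    {"claw": 0.4, "translation": [0, -0.03, 0], "yaw": 0},
    {"claw": 0.4, "translation": [0, -0.045, 0], "yaw": 0},
    {"claw": 0.4, "translation": [0, -0.06, 0], "yaw": 0},
    {"claw": 0.4, "translation": [0, -0.08, 0], "yaw": 0},
    {"claw": 0.4, "translation": [0, -0.11, 0], "yaw": 0},
    {"claw": 0.4, "translation": [0, -0.15, 0], "yaw": 0},
    {"claw": 0.4, "translation": [0, -0.2, 0], "yaw": 0},
    {"claw": 0.4, "translation": [0, -0.25, -0.06], "yaw": 0},
    {"claw": 0.4, "translation": [0, -0.25, -0.12], "yaw": 0},
    {"claw": 0.4, "translation": [0, -0.25, -0.15], "yaw": 0},
    {"claw": 0.4, "translation": [0, -0.25, -0.15], "yaw": 0}
  ]
}}

```text
t: 6.3
tcp_pos: [0.4422, 0.0378, 0.2523]
ee_rot: [0.503, -0.501, 0.495, -0.5]
contact_force: [0.4, 0.0, -0.7]
grip_width: 0.0614
```

Run:
```python
from h import *
robot.snapshot('wrist'); 
exec(open('l.py').read())
g2=g&(q[:,2]>100)
for nm,s in(('strip',(q[:,1]>58)&(q[:,1]<102)),('cover',(q[:,1]<40)&(q[:,0]>10))):
    A=q[g2&s]; c=np.linalg.lstsq(np.c_[A[:,1],np.ones(len(A))],A[:,2],rcond=None)[0]; print(nm,len(A),np.median(A[:,2]).round(1),'tilt',c[0].round(3))
a=im[:,:,::-1]; b,_=robot.snapshot('top')
cv2.imwrite('pics/c5.png',np.hstack([cv2.resize(a,(400,300)),cv2.resize(b[150:330,120:360,::-1],(400,300))]))
d0=np.load('top0.npy')
_,dt=robot.snapshot('top')
for t in('spoon','mug','mill'):
    for r in robot.trace(t,'top')[:1]: print(t,np.median(pts('top',dt,r['pixels'])[0],0).round(3),r['bbox'])
o=robot.get_obs(); print(o['contact_force'],o['tcp_pos'],o['qvel'].round(3),o['t'])
```

```text
gold 0 
green 34177 [[-113.4   -6.5  142.5]
 [  23.    64.9  144.1]
 [  71.5  105.   145.9]]
strip 18388 144.1 tilt -0.085
cover 8909 144.1 tilt 0.001
spoon [0.363 0.371 0.006] [154.3, 250.4, 12.1, 50.9]
mug [0.519 0.395 0.036] [125.7, 202.5, 55.5, 44.0]
mill [ 0.42  -0.442  0.073] [478.0, 255.3, 25.9, 14.1]
[-0.28902468  0.26938348  0.29581494] [0.44431022 0.03720694 0.25142167] [ 0.    -0.004  0.004 -0.001 -0.001 -0.   ] 6.65
```

View pics/c5.png

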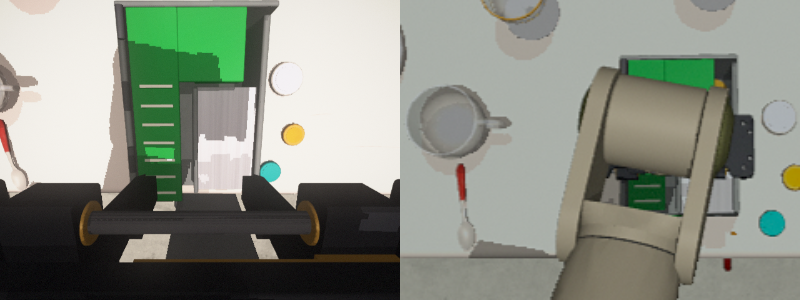

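The flap is level at z≈144 mm, as in the shut baseline. The lane is empty, nothing touches the arm, and the spoon and mug are in place in the right panel. Handing in.

```bash
python3 -c "
from station import robot; print(robot.hand_in())"
```

```text
the job is handed in; nothing more can be done
None
```

The gold lid is in the bin and the flap has sprung shut. I handed the job in at about 6.7 s, and `robot.hand_in()` gave no verdict. With the jaws 62 mm apart across the bin, one finger pressed the ribbed strip to about 1 rad (from geometry). The other finger pushed the lid 100 mm along the lane and over the edge. I then lifted straight up so the flap closed behind the fingers.

**Last checks:**
- **Lid:** flat on the bin floor, top at z ≈ 17 mm and x ≈ 48 mm in the bin frame, measured before the flap closed.
- **Flap:** strip and cover are both at z ≈ 144 mm, as when shut at the start. The cover's tilt is 0.001.
- **Robot:** the contact force is about zero and the fingers are about 90 mm above the bin.
- **Spoon, mug and shaker:** their image boxes are within about 2 px of the start.

**Disagreements:**
- A tilt fit on the strip alone gave −0.085. I put that down to stray depth points, since its median height and the cover agree with shut.
- The spoon's median point moved 20 mm in x, though its image box did not. I took that as a change in the mask, not movement.
- An early wrist reading was about 8 mm off because the arm was still moving. Repeat readings at rest agreed to about ±2 mm.

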